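Hold back the belt tensioner of a finishing machine

ROBOT

A 6-joint arm with a two-finger parallel gripper is mounted at the origin on the work surface. World frame = base frame: x ahead of the robot, y to its left, z up, the work surface at z = 0. Lengths are in m, angles in rad, forces in N, time in s.
With the tool pointing down it reaches from about 0.3 to 0.875 m from the base axis. Payload 6.4 kg.
Tool frame: the origin (TCP) lies on the centre line of the jaws, within the pads' length; the fingertips stand 25 mm ahead of it and the grasp point (between the pads) lies 6 mm ahead of it; z points along the fingers, y is the line along which they close (so a half turn about z gives the same grasp; the last joint's range is limited). The gripper opens to 85 mm and grips with 20 to 120 N. Pads are 22 mm wide; open, the fingers measure 114 mm over their backs; the gripper's body (76 mm by 85 mm) begins 54 mm behind the grasp point. The pads swing forward as they close: fully open they stand 13 mm farther back than shut.
Start: joints at [-1.448, 0.181, 1.607, -0, 1.354, -0.206], TCP at [0.186, -0.544, 0.256] pointing down, gripper open.
Joint ranges: [-2.99, 2.99], [-0.89, 2.07], [0.3, 2.58], [-1.14, 4.28], [0, 2.63], [-3.12, 3.12]. Speed limits (rad/s): [2.57, 2.57, 3.01, 3.14, 3.14, 3.14].

INTERFACE

Orientations are given as a unit quaternion [w, x, y, z].
In Python, from bench import get_obs, camera, hand_in, spot_in gives the robot as it stands.
- The arm moves only by the shell command python3 -m jog 'ROWS'. ROWS is JSON, one flat list of numbers, 7 for each row, row after row: the shift along the tool's x, y, z in m, then the turn, a rotation vector about the tool's x, y, z in rad, then the closure, from 0 (fully open) to 1 (shut). A call has 1 to 20 rows; each row is the pose to reach, as a shift and turn from the pose commanded when the call began, along the tool's axes at that moment; what a row does not reach only later rows make up. A row lasts 1/8 s, in which the tool goes at most 62.5 mm and 10.7 degrees, less where a joint would pass 70% of its speed; a pose out of reach is approached as far as the arm can. A call with a gripper value outside its range is refused whole. The fingers move at their own pace and stop on an object; the grip force is fixed at half the most. Time passes only in rows, so rows that repeat a pose let the fingers close. It gives the time, the measured TCP pose, the force, the opening and the grip force at its end, in the units of the state.
- get_obs(): the state, without advancing time (a new reading comes with each control period).
- camera(name): name is "scene" or "side" or "wrist"; returns a dict with "frame" (480x640x3 uint8, red, green, blue), "mtx" (3x3 intrinsics, pixels), "extrinsics" (4x4, takes a point from camera to world coordinates). Camera axes: x right, y up, looking along -z (the intrinsics and any distortion apply to the point x, -y, -z); pixel columns grow to the right and rows downward; lengths in m; the calibration is good to about 2 mm. A picture is of the moment at which its call begins. There is no depth.
- hand_in(): hands the job in; it is judged then, once.
Trained networks look in a picture, given as the dict that the camera call returned (one of the last four; its "shot" number tells which), for a name from the list of things; names that differ only in an ending like _2 or _b are one class to them, and where a whole thing is asked for, a point or a joint stands for the part that bears it (a point fixed in the world has none). Each returns a list of dicts, best first, with "confidence" (0 to 1); they miss things now and then, are a little off and sometimes report something else, mostly with a low value. They report only what shows in the picture. A call takes as long as a camera call.
- spot_in(picture, name): "xyz" ([x, y, z] in m, in world coordinates, good to about 4 mm: the middle of the surface that is visible of it).
The state is a dict: "time_s": time; "q": joint angles; "dq": joint speeds; "joint_efforts": joint torques, N m; "eef_pos": TCP position; "eef_rot": TCP orientation; "wrist_force": force on the tool from outside, world axes, zero at the start; "torque": the same for the moment, N m; "opening": opening from 0.0 (shut) to 1.0 (fully open); "grasp_force": force on a finger pad.
Only numpy, scipy, OpenCV 4.12 (cv2) and the standard library are available. Lean on these libraries where they do the work, as an engineer would, in place of code of your own. Each camera call takes 0.05 s, during which the arm holds its last target. There are 200 camera calls.

TASK

The belt finishing machine is waiting for a fresh belt. Raise the clear sash of its guard right up by the bar handle, then reach in under it, push the black ball knob of the sprung tensioner arm back past its click and keep it held fully back: finish while still holding it there, since it springs forward if let go. Leave the other things on the bench and in the guard where they are.

Things in the scene. Friction and masses are not known exactly. Their poses are not given: they have to be found in the camera images.
- machine: Fixed belt finishing machine in its guard: base plate 320 x 410 mm, 12 mm thick; two aluminium uprights 580 mm high, 331 mm apart inside, with the sliding sash between them; clear side panes 250 mm high behind; no roof. Origin: on the bench top under the middle of the sash, which fills its plane x = 0. x points into the machine, away from the operator; y left along the sash; z up.
- sash (a joint): Height of the clear sash in m: 0 shut, 0.30 at its upper stop. 322 mm wide; at 0 its lower edge is 14 mm and its top 256 mm above the bench; bottom rail 14 mm thick. Balanced by springs: it stays where it is left and takes 1 to 5 N to move. It may start up to 40 mm open.
- sash_handle (a point): Middle of the sash's horizontal bar handle: round steel bar 12 mm thick, 116 mm long along the machine's y, its axis 50 mm in front of the sash plane (operator's side), clear gap of 37 mm behind the bar; 50 mm above the bench with the sash shut, 350 mm at the upper stop. Moves with the sash.
- tensioner_arm (a joint): Angle of the sprung tensioner arm in rad: 0 at rest, leaning 0.2 rad from upright towards the operator; 0.40 fully back at its stop; grows as the knob goes along the machine's +x. Push needed at the knob: 7 to 9 N at first, about 13 N near 0.2; the click roller tops its ratchet tooth near 0.25, then the push falls to 5 to 8 N. The click does not latch: let go, and the arm springs forward.
- tensioner_pivot (a point): Hinge of the tensioner arm: on its axis, which lies along the machine's y, in the middle of the machine, 55 mm behind the sash plane and 22 mm above the bench.
- lever_knob: Black 30 mm ball knob on the tensioner arm, on a 10 mm stem; it can revolve on the stem. Origin: the ball's centre, 95 mm from the hinge; at rest 36 mm behind the sash plane, 115 mm above the bench; it swings back 38 mm on its arc, 115 to 117 mm high. Under it on the arm's left is an idler wheel, top 83 mm above the bench. Reached from the front under the raised sash, tool slanting down.
- case_chuck: brass case-holding chuck, 42 mm wide, 30 mm high, standing inside the guard to the right of the lever; leave alone. Origin: centre of its underside.
- watch_case: steel watch case ring, 40 mm across, 10 mm high, lying inside the guard to the left of the lever; leave alone. Origin: centre of its underside.
- oil_bottle: amber oil bottle, 32 mm wide, 60 mm high, on the bench in front of the guard, to the left; leave alone. Origin: centre of its underside.
- loupe: black eye loupe, 42 mm wide, 34 mm high, on the bench in front of the guard, to the right; leave alone. Origin: centre of its underside.
- parts_tray: yellow two-part tray, 90 x 60 mm, 18 mm high, on the bench to the left; leave alone. Origin: centre of its underside.
- screwdriver: screwdriver, 130 mm long, lying on the bench to the right; leave alone.
- dust_dome: clear dust dome with a knob on a round base, 100 mm wide, 92 mm high, on the bench left of the guard; leave alone. Origin: centre of its underside.

How it is judged:
By the outcome, as a careful person would: the job done as asked, in the order asked, and still so for the second after the job is handed in, while the arm keeps its last pose, push and grip.
It also fails if it takes over 64 s, if anything falls off the work surface, if the arm or the gripper's body presses on something with over 40 N, if the wrist force passes 120 N, or if a joint passes its speed limit or range.

## Working session

There is one attempt and no reset: what is moved stays moved. The work goes in short steps, Python scripts to look and compute and a shell command to move; the robot and the scene stay as the last step left them, time stands still between calls to the robot, and variables do not carry over. Pictures are saved under pics/ and viewed, at most 14 in all, crops included, and the job is handed in when it is done.

```bash
mkdir -p pics; ls; python3 - <<'E'
from bench import *
import cv2,numpy as np
o=get_obs();print(o['time_s'],o['eef_pos'],o['eef_rot'],o['wrist_force'],o['opening'])
ims=[]
for c in ("scene","side"):
    p=camera(c);ims.append(p['frame'])
    for n in ("machine","sash","sash_handle","lever_knob","case_chuck","watch_case","oil_bottle","loupe","dust_dome"):
        r=spot_in(p,n);print(c,n,[(np.round(x['xyz'],3).tolist(),round(x['confidence'],2)) for x in r[:2]])
    cv2.imwrite(f"pics/{c}0.png",p['frame'][...,::-1])
E
```

```text
pics
0.0 [ 0.18563391 -0.54368616  0.25539486] [-8.61325916e-04  9.86517996e-01  1.63650538e-01  4.81511871e-05] [-1.23502197  0.8517907  -1.06246189] 0.997327347182625
scene machine []
scene sash [([0.631, -0.091, 0.2], 0.55)]
scene sash_handle [([0.629, -0.082, 0.198], 0.78), ([0.693, -0.128, 0.119], 0.34)]
scene lever_knob [([0.665, -0.097, 0.127], 0.59)]
scene case_chuck [([0.672, -0.229, 0.03], 0.7), ([0.587, 0.226, -0.001], 0.44)]
scene watch_case []
scene oil_bottle []
scene loupe []
scene dust_dome [([0.764, 0.165, 0.063], 0.93)]
side machine [([0.74, -0.079, 0.133], 0.9)]
side sash [([0.613, -0.101, 0.171], 0.57)]
side sash_handle [([0.613, -0.097, 0.177], 0.7)]
side lever_knob []
side case_chuck []
side watch_case [([0.691, -0.107, 0.067], 0.38)]
side oil_bottle [([0.564, 0.059, 0.036], 0.57)]
side loupe [([0.465, -0.27, 0.033], 0.61)]
side dust_dome [([0.745, 0.182, 0.061], 0.81)]
```

View pics/scene0.png

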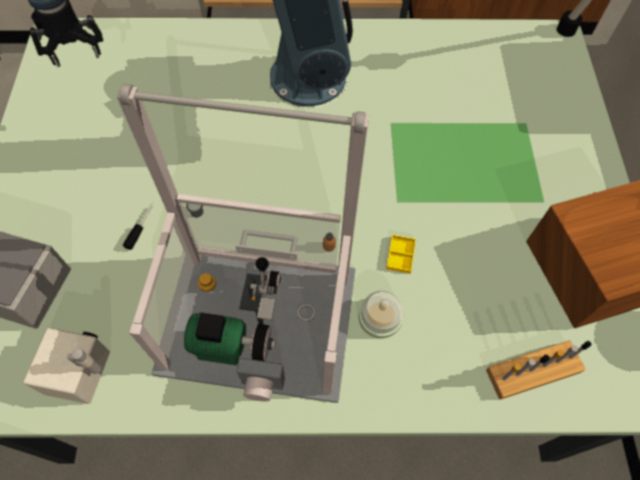

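View pics/side0.png

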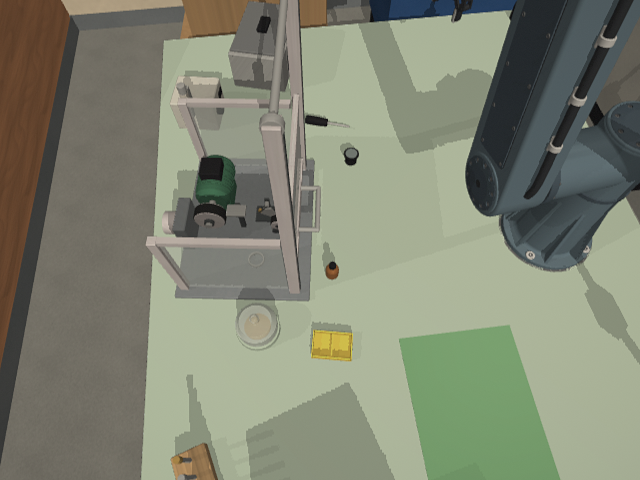

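Scene view: the machine is turned slightly, with the handle frame near (268,243), the knob at (262,264) and the chuck at (206,282). In the side view the handle bar runs (318,187)–(318,231). I'll zoom in for exact pixels.

```bash
python3 - <<'E'
import cv2,numpy as np
a=cv2.imread('pics/scene0.png')[190:310,165:365];b=cv2.imread('pics/side0.png')[140:310,170:350]
a=cv2.resize(a,None,fx=4,fy=4,interpolation=2)[:480]
b=cv2.resize(b,None,fx=3.5,fy=3.5,interpolation=2)
cv2.imwrite('pics/ca.png',a);cv2.imwrite('pics/cb.png',b)
E
```

```text
(no output)
```

View pics/ca.png

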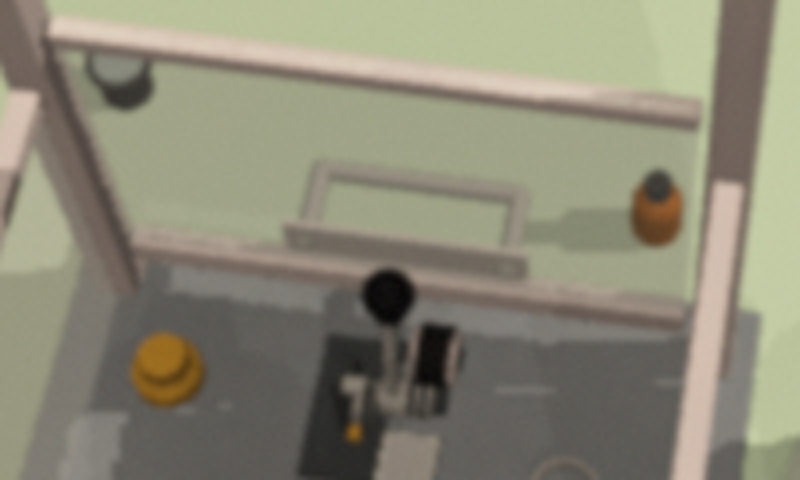

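View pics/cb.png

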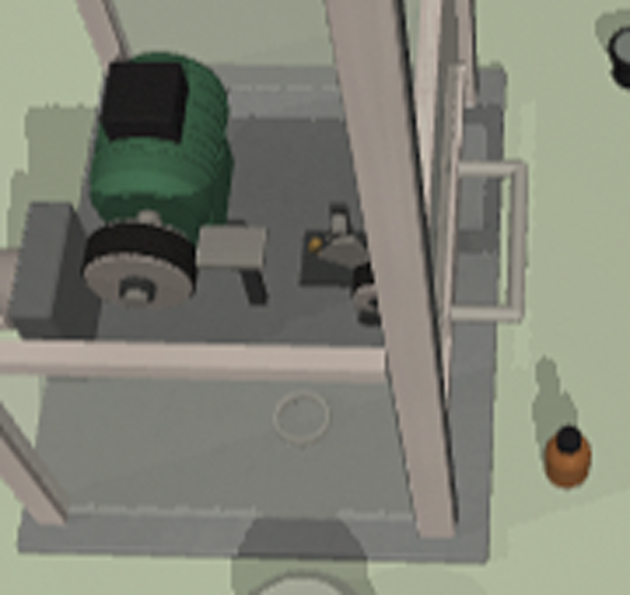

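The crops show the bar ends at scene (245.5,232) and (296,238), and at side (319,187) and (318,231). The knob is at scene (262,264). The plate corners are visible in the side view.

```bash
cat > h.py <<'E'
import numpy as np
def ray(p,u,v):
    E=np.array(p['extrinsics']);d=np.linalg.inv(np.array(p['mtx']))@[u,v,1];d=E[:3,:3]@(d*[1,-1,-1]);return E[:3,3],d
def onz(p,u,v,z):
    c,d=ray(p,u,v);return c+d*(z-c[2])/d[2]
def tri(*r):
    A=0;b=0
    for c,d in r:
        d=d/np.linalg.norm(d);P=np.eye(3)-np.outer(d,d);A=A+P;b=b+P@c
    return np.linalg.solve(A,b)
def proj(p,X):
    E=np.array(p['extrinsics']);x=E[:3,:3].T@(np.array(X)-E[:3,3]);x=np.array(p['mtx'])@(x*[1,-1,-1]);return x[:2]/x[2]
E
python3 - <<'E'
from bench import *
from h import *
np.set_printoptions(precision=4,suppress=True)
s=camera("scene");t=camera("side");print(s.keys())
R=tri(ray(s,245.5,232),ray(t,319.1,187.1));L=tri(ray(s,296.2,238.2),ray(t,317.7,230.9))
print('handle',R,L,(R+L)/2,np.linalg.norm(R-L),np.degrees(np.arctan2(*( (L-R)[[0,1]]*[-1,1]))))
for p,u,v in ((t,314.3,158.9),(t,309.1,300.6),(t,175.1,297.7),(s,355,268.7),(s,158,375),(s,342,397)): print(onz(p,u,v,.012))
print('tops',onz(s,128,93,.58),onz(s,360,117,.58),onz(t,272,120,.58))
print('knob',onz(s,262,264.2,.115))
E
```

```text
dict_keys(['frame', 'mtx', 'extrinsics', 'shot'])
handle [ 0.5649 -0.1424  0.0852] [ 0.5819 -0.0235  0.0836] [ 0.5734 -0.083   0.0844] 0.1201291165855163 -8.162612975108392
[ 0.5608 -0.2848  0.012 ]
[0.6219 0.1221 0.012 ]
[0.9345 0.0761 0.012 ]
[0.6235 0.1137 0.012 ]
[ 0.8781 -0.3218  0.012 ]
[0.9262 0.0756 0.012 ]
tops [ 0.5992 -0.2669  0.58  ] [0.645 0.084 0.58 ] [0.6516 0.0832 0.58  ]
knob [ 0.6617 -0.098   0.115 ]
```

```bash
cat >> h.py <<'E'
from scipy.spatial.transform import Rotation as Ro
psi=np.radians(-8.4);O=np.array([.6240,-.0912,0]);F=np.array([np.cos(psi),np.sin(psi),0]);Lf=np.array([-F[1],F[0],0]);U=np.array([0,0,1.])
def mach(x,y,z): return O+x*F+y*Lf+z*U
def rot(tilt):  # tool z, tilt rad below horizontal
    c,s=np.cos(tilt),np.sin(tilt);z=c*F-s*U;x=s*F+c*U;return np.c_[x,np.cross(z,x),z]
def cur():
    from bench import get_obs
    o=get_obs();q=o['eef_rot'];return o['eef_pos'],Ro.from_quat([q[1],q[2],q[3],q[0]]).as_matrix()
def row(p,R,ref=None):
    P,C=ref or cur();return np.round(np.r_[C.T@(p-P),Ro.from_matrix(C.T@R).as_rotvec()],4).tolist()
E
python3 - <<'E'
from h import *
R=rot(np.pi/4)
bar=mach(-.05,0,.0845);n=R[:,0];d=R[:,2]
A=bar+.005*d-.027*n
print(A,A-.1*d, row(A-.1*d,R))
E
```

```text
[ 0.55914692 -0.08162333  0.06187258] [ 0.4891948  -0.0712937   0.13258326] [0.4399, -0.3496, 0.1237, -0.1866, 0.7702, 0.4506]
```

```bash
r='0.44,-0.35,0.124,-0.187,0.77,0.451,1'; python3 -m jog '[0.22,-0.175,0.03,-0.09,0.38,0.22,1, 0.22,-0.175,0.03,-0.09,0.38,0.22,1, 0.22,-0.175,0.03,-0.09,0.38,0.22,1, 0.22,-0.175,0.03,-0.09,0.38,0.22,1, 0.22,-0.175,0.03,-0.09,0.38,0.22,1, 0.44,-0.35,0.124,-0.187,0.77,0.451,1, 0.44,-0.35,0.124,-0.187,0.77,0.451,1, 0.44,-0.35,0.124,-0.187,0.77,0.451,1, 0.44,-0.35,0.124,-0.187,0.77,0.451,1, 0.44,-0.35,0.124,-0.187,0.77,0.451,1, 0.44,-0.35,0.124,-0.187,0.77,0.451,1, 0.44,-0.35,0.124,-0.187,0.77,0.451,1, 0.44,-0.35,0.124,-0.187,0.77,0.451,1]'
python3 - <<'E'
from h import *
from bench import *
import cv2
R=rot(np.pi/4);d=R[:,2];n=R[:,0];A=mach(-.05,0,.0845)+.005*d-.027*n
P,C=cur();print(P,C[:,2],get_obs()['q'],row(A-.1*d,R),row(A,R))
p=camera('wrist')
for nm in('sash_handle','lever_knob'):
    for s in spot_in(p,nm)[:2]:print(nm,s)
print([proj(p,mach(-.05,y,.0845)) for y in(-.058,.058)],proj(p,mach(.036,0,.115)))
s=camera('side');f=np.hstack([p['frame'],s['frame'][:,150:]])
cv2.imwrite('pics/w1.png',cv2.resize(f,(800,340))[...,::-1])
E
```

```text
time_s: 2.72
eef_pos: [0.4893, -0.073, 0.1333]
eef_rot: [0.029, 0.921, -0.069, 0.382]
wrist_force: [-0.9, 0.5, -0.5]
opening: 0.001
grasp_force: 0.0
[ 0.48928889 -0.07295149  0.13325033] [ 0.70011373 -0.10687475 -0.70598764] [-0.56913461 -0.15216948  2.44984498  1.24402264  0.30817107  0.03649488] [-0.0007, -0.0016, 0.0002, 0.0035, -0.0016, -0.0018] [-0.0009, -0.002, 0.1002, 0.0035, -0.0016, -0.0018]
sash_handle {'xyz': [0.6966, 0.156, 0.0128], 'confidence': 0.74}
sash_handle {'xyz': [0.621, -0.0899, 0.1262], 'confidence': 0.73}
[array([421.79043724, 211.89168334]), array([214.80665381, 212.49596079])] [318.09289601  65.11799177]
```

View pics/w1.png

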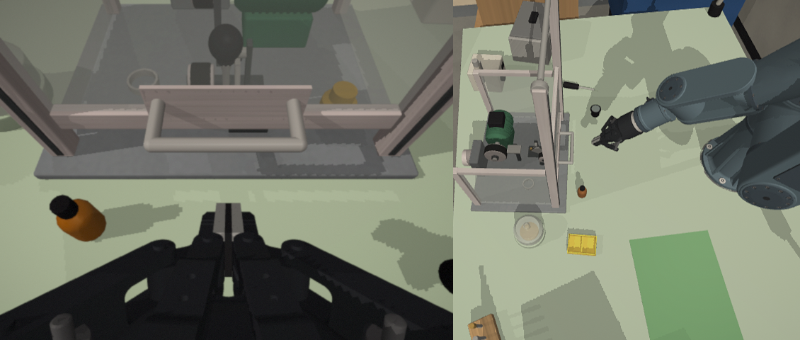

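The wrist view has the bar central at (228,144), about 4 mm above where I predicted, and the knob is straight behind it. I'll advance under the bar.

```bash
python3 -m jog '[0,0,0.04,0,0,0,1, 0,0,0.07,0,0,0,1, 0,0,0.09,0,0,0,1, 0,0,0.1,0,0,0,1, 0,0,0.1,0,0,0,1]'; python3 -m jog '[0.004,0,-0.004,0,0,0,1, 0.008,0,-0.008,0,0,0,1, 0.012,0,-0.012,0,0,0,1, 0.016,0,-0.016,0,0,0,1, 0.020,0,-0.020,0,0,0,1, 0.024,0,-0.024,0,0,0,1, 0.028,0,-0.028,0,0,0,1, 0.033,0,-0.033,0,0,0,1]'
python3 - <<'E'
from h import *
from bench import *
P,C=cur();print(P,get_obs()['q'])
for c in('scene','side'):
  p=camera(c)
  for s in spot_in(p,'sash_handle')[:2]:print(s)
import cv2
s=camera('wrist')['frame'];cv2.imwrite('pics/w2.png',s[...,::-1])
E
```

```text
time_s: 3.55
eef_pos: [0.5589, -0.0821, 0.061]
eef_rot: [0.028, 0.922, -0.069, 0.381]
wrist_force: [-0.4, -0.6, -0.3]
opening: -0.003
grasp_force: 0.0
time_s: 4.55
eef_pos: [0.5581, -0.0817, 0.1086]
eef_rot: [0.029, 0.921, -0.068, 0.381]
wrist_force: [-0.4, 0.5, -2.4]
opening: -0.005
grasp_force: 0.8
[ 0.5581112  -0.08173933  0.1085764 ] [-0.48014373  0.10338945  2.28142505  1.5720082   0.23173289 -0.24066904]
{'xyz': [0.6278, -0.0849, 0.2231], 'confidence': 0.63}
{'xyz': [0.6124, -0.0988, 0.2017], 'confidence': 0.56}
```

View pics/w2.png

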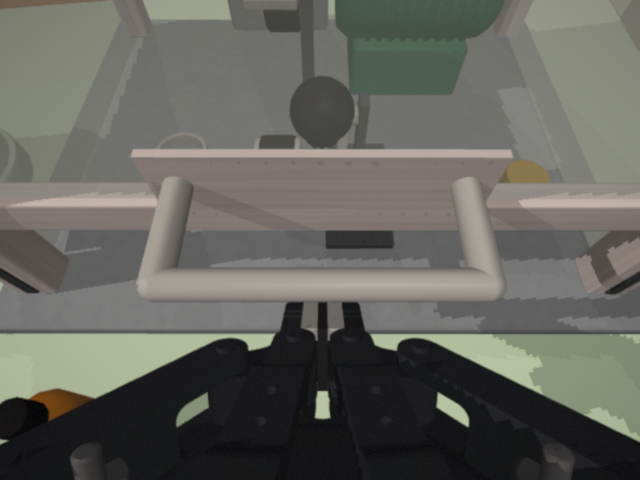

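The bar rests on the fingertips and the sash is rising, so I'll keep lifting.

```bash
python3 -m jog '[0.01,0,-0.01,0,0,0,1, 0.02,0,-0.02,0,0,0,1, 0.03,0,-0.03,0,0,0,1, 0.04,0,-0.04,0,0,0,1, 0.05,0,-0.05,0,0,0,1, 0.06,0,-0.06,0,0,0,1, 0.07,0,-0.07,0,0,0,1, 0.08,0,-0.08,0,0,0,1, 0.09,0,-0.09,0,0,0,1, 0.1,0,-0.1,0,0,0,1, 0.11,0,-0.11,0,0,0,1, 0.12,0,-0.12,0,0,0,1, 0.13,0,-0.13,0,0,0,1, 0.14,0,-0.14,0,0,0,1, 0.145,0,-0.145,0,0,0,1, 0.145,0,-0.145,0,0,0,1]'
python3 - <<'E'
from h import *
from bench import *
P,C=cur();print(P,C,get_obs()['q'])
p=camera('wrist')
for z in(.30,.31,.32,.33): print(z,[proj(p,mach(-.05,y,z)) for y in(-.058,.058)])
import cv2
cv2.imwrite('pics/w3.png',cv2.resize(p['frame'],(400,300))[...,::-1])
E
```

```text
time_s: 6.8
eef_pos: [0.5587, -0.0809, 0.3134]
eef_rot: [0.028, 0.922, -0.068, 0.381]
wrist_force: [-3.6, 0.8, -0.5]
opening: -0.003
grasp_force: 1.8
[ 0.55867668 -0.08086192  0.31340421] [[ 7.00336602e-01 -1.45876620e-01  6.98747920e-01]
 [-1.03367752e-01 -9.89302781e-01 -1.02932579e-01]
 [ 7.06288717e-01 -1.40549496e-04 -7.07923887e-01]] [-0.4786269  -0.33005925  2.14322816  0.41223453  0.61282348  0.9878033 ]
0.3 [array([471.91624461, 309.79416394]), array([175.42191374, 309.91092843])]
0.31 [array([481.0668418 , 300.61165682]), array([166.45249104, 300.73477342])]
0.32 [array([491.4086519 , 290.23378277]), array([156.31533426, 290.36396975])]
0.33 [array([503.190475  , 278.41087411]), array([144.76652348, 278.54897547])]
```

View pics/w3.png

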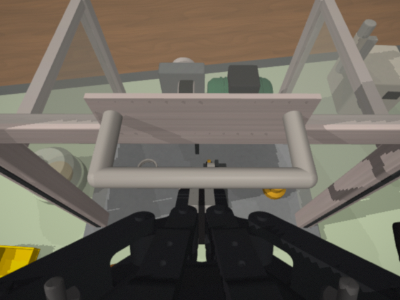

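The bar is at row 178 of 300 in the view, so it sits at about z=0.325 with roughly 25 mm to go.

```bash
python3 -m jog '[0.004,0,-0.004,0,0,0,1, 0.008,0,-0.008,0,0,0,1, 0.011,0,-0.011,0,0,0,1, 0.014,0,-0.014,0,0,0,1, 0.014,0,-0.014,0,0,0,1]';  python3 -m jog '[0.0015,0,-0.0015,0,0,0,1, 0.003,0,-0.003,0,0,0,1,0.003,0,-0.003,0,0,0,1]';python3 -m jog '[0.001,0,-0.001,0,0,0,1, 0.002,0,-0.002,0,0,0,1, 0.002,0,-0.002,0,0,0,1]'
```

```text
time_s: 7.48
eef_pos: [0.5588, -0.0809, 0.3333]
eef_rot: [0.028, 0.922, -0.068, 0.381]
wrist_force: [-6.3, 1.7, -0.8]
opening: -0.001
grasp_force: 2.7
time_s: 7.85
eef_pos: [0.5589, -0.0809, 0.3375]
eef_rot: [0.028, 0.922, -0.068, 0.381]
wrist_force: [-6.9, 1.3, -1.0]
opening: -0.003
grasp_force: 2.9
time_s: 8.22
eef_pos: [0.5589, -0.0809, 0.3403]
eef_rot: [0.028, 0.922, -0.068, 0.381]
wrist_force: [-7.2, 1.3, -0.7]
opening: -0.002
grasp_force: 2.8
```

```bash
python3 -m jog '[0.002,0,-0.002,0,0,0,1, 0.002,0,-0.002,0,0,0,1]';  python3 -m jog '[0.002,0,-0.002,0,0,0,1, 0.002,0,-0.002,0,0,0,1]';python3 -m jog '[0.002,0,-0.002,0,0,0,1, 0.002,0,-0.002,0,0,0,1]'
python3 - <<'E'
from h import *
from bench import *
import cv2
p=camera('wrist')
for z in(.33,.34,.35): print(z,[proj(p,mach(-.05,y,z)) for y in(-.058,.058)])
s=camera('side')
for z in (.5,.53,.556):print(z,proj(s,mach(0,.165,z)),proj(s,mach(0,-.165,z)))
cv2.imwrite('pics/w4.png',np.hstack([cv2.resize(p['frame'],(400,300)),s['frame'][:300,200:600]])[...,::-1])
E
```

```text
time_s: 8.48
eef_pos: [0.559, -0.081, 0.3433]
eef_rot: [0.028, 0.922, -0.068, 0.381]
wrist_force: [-7.8, 1.6, -1.0]
opening: -0.003
grasp_force: 3.0
time_s: 8.72
eef_pos: [0.5585, -0.0809, 0.3446]
eef_rot: [0.028, 0.922, -0.068, 0.38]
wrist_force: [-4.9, 2.4, -6.6]
opening: 0.002
grasp_force: 4.2
time_s: 8.98
eef_pos: [0.5578, -0.0805, 0.3457]
eef_rot: [0.027, 0.923, -0.068, 0.379]
wrist_force: [-7.4, 0.7, -13.5]
opening: -0.0
grasp_force: 7.2
0.33 [array([470.10573858, 309.10025606]), array([178.2574775 , 309.29326333])]
0.34 [array([479.00046241, 300.1526305 ]), array([169.55950543, 300.36251861])]
0.35 [array([489.03667998, 290.05672213]), array([159.74598645, 290.28637303])]
0.5 [279.39129657 153.65916335] [291.36553553   1.18691283]
0.53 [277.57945718 139.52121323] [290.3573091  -15.66242352]
0.556 [275.86946456 126.17798287] [289.42198816 -31.2933738 ]
```

View pics/w4.png

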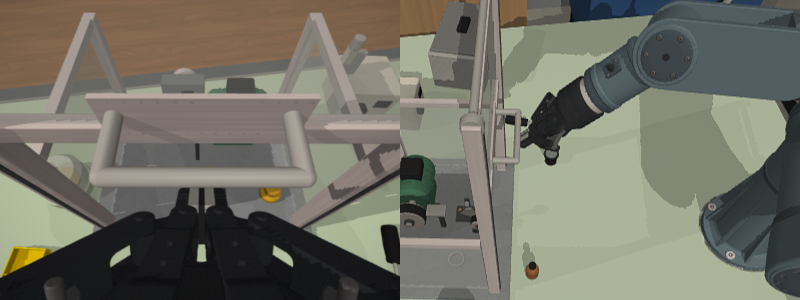

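The force built to 13 N at the upper stop and the view agrees, with the bar at about 0.352, so the sash is fully up. Before reaching in I'll check where the wrist camera sits for clearance.

```bash
python3 - <<'E'
from h import *
from bench import *
p=camera('wrist');P,C=cur()
print('cam in tool',C.T@(np.array(p['extrinsics'])[:3,3]-P))
for t in(40,45):
    R=rot(np.radians(t));d=R[:,2]
    K=mach(.037,0,.115)
    for b in(.15,.006): print(t,K-b*d,row(K-b*d,R))
    for cx in (.05,.07,.09):
      X=mach(.074,0,.117)-.006*d+R@np.array([cx,0,-.12]);print('env',(X-O)@F,X[2])
E
```

```text
cam in tool [ 6.79000134e-02  2.36747149e-05 -1.17562543e-01]
40 [ 0.54692909 -0.07981916  0.21141814] [-0.1021, 0.001, 0.0879, -0.0008, 0.0933, -0.0006]
40 [ 0.65605612 -0.09593364  0.11885673] [-0.0886, 0.0011, 0.2313, -0.0008, 0.0933, -0.0006]
env 0.00961778065133575 0.23629346097645285
env 0.022473532845066545 0.2516143498388324
env 0.03532928503879734 0.26693523870121194
45 [ 0.5556749  -0.08111063  0.22106602] [-0.089, 0.0009, 0.0873, -0.0008, 0.006, -0.0006]
45 [ 0.65640595 -0.09598529  0.11924264] [-0.0881, 0.0011, 0.2313, -0.0008, 0.006, -0.0006]
env 0.02025988462982236 0.24145079348883236
env 0.03440202025355332 0.2555929291125633
env 0.048544155877284285 0.26973506473629427
```

```bash
python3 -m jog '[-0.01,0,0,0,0,0,1, -0.03,0,0,0,0,0,1, -0.06,0,-0.02,0,0.03,0,1, -0.1,0,-0.02,0,0.093,0,0.45, -0.102,0.001,0.03,0,0.093,0,0.45, -0.102,0.001,0.07,0,0.093,0,0.45, -0.102,0.001,0.088,0,0.093,0,0.45, -0.102,0.001,0.088,0,0.093,0,0.45, -0.102,0.001,0.088,0,0.093,0,0.45]'
python3 - <<'E'
from h import *
from bench import *
import cv2
p=camera('wrist');P,C=cur()
K=mach(.037,0,.115);R=rot(np.radians(40));d=R[:,2]
print(proj(p,K),proj(p,K+.005*U),proj(p,K+.005*Lf),row(K-.006*d,R),C.T@(K-P))
for s in spot_in(p,'lever_knob')[:2]:print(s)
for s in spot_in(p,'sash_handle')[:2]:print(s)
cv2.imwrite('pics/w5.png',p['frame'][...,::-1])
E
```

```text
time_s: 10.25
eef_pos: [0.55, -0.0817, 0.2166]
eef_rot: [0.032, 0.902, -0.067, 0.426]
wrist_force: [-0.0, 0.7, 0.5]
opening: 0.55
grasp_force: 0.0
[319.55668716 243.19533916] [319.53098922 239.17931202] [312.63040629 243.20086226] [-0.0071, -0.0016, 0.1448, 0.0022, -0.0091, 0.0004] [-0.00719461 -0.00157187  0.15082773]
{'xyz': [0.6543, -0.0994, 0.1288], 'confidence': 0.56}
{'xyz': [0.7209, -0.1068, 0.0984], 'confidence': 0.46}
```

View pics/w5.png

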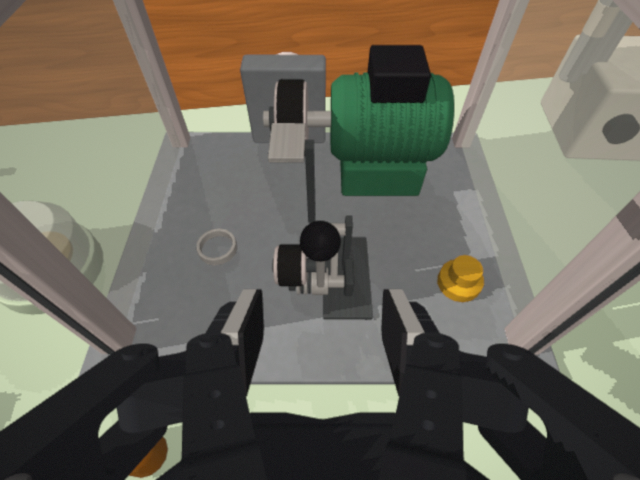

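The knob is at (320,240) against a predicted (320,243), so it's within 2 mm. The sash is out of view overhead. I'll advance slowly along the tool axis.

```bash
python3 -m jog '[-0.002,-0.001,0.03,0,-0.009,0,0.45, -0.004,-0.0016,0.06,0,-0.009,0,0.45, -0.005,-0.0016,0.09,0,-0.009,0,0.45, -0.005,-0.0016,0.11,0,-0.009,0,0.45, -0.005,-0.0016,0.125,0,-0.009,0,0.45, -0.005,-0.0016,0.135,0,-0.009,0,0.45, -0.005,-0.0016,0.14,0,-0.009,0,0.45, -0.005,-0.0016,0.144,0,-0.009,0,0.45, -0.005,-0.0016,0.144,0,-0.009,0,0.45]'
python3 - <<'E'
from h import *
from bench import *
import cv2
p=camera('wrist');P,C=cur()
K=mach(.037,0,.115);print(proj(p,K),proj(p,P+.006*C[:,2]),C.T@(K-P),C[:,2])
cv2.imwrite('pics/w6.png',p['frame'][...,::-1])
E
```

```text
time_s: 11.52
eef_pos: [0.6559, -0.0951, 0.1188]
eef_rot: [0.031, 0.904, -0.067, 0.42]
wrist_force: [0.1, 0.2, -0.5]
opening: 0.549
grasp_force: 0.0
[324.2675963  332.30115254] [321.75649108 333.4088265 ] [0.00029054 0.00089276 0.00626507] [ 0.75577651 -0.11224133 -0.64513855]
```

View pics/w6.png

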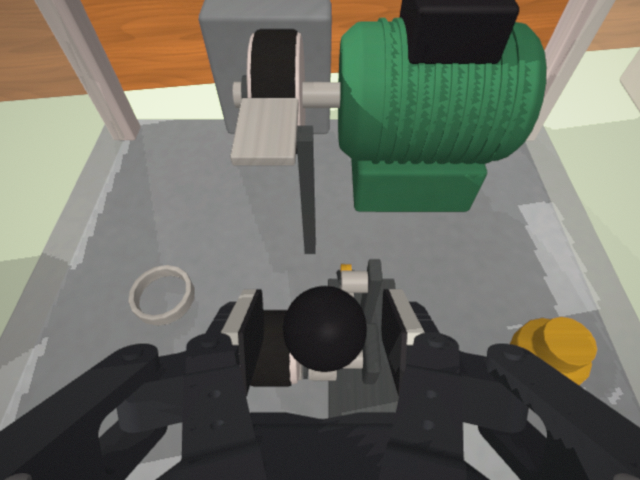

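The knob is centred between the pads at (325,328), so I'll close on it.

```bash
python3 -m jog '[0,0.001,0,0,0,0,0.8, 0,0.001,0,0,0,0,1, 0,0.001,0,0,0,0,1, 0,0.001,0,0,0,0,1, 0,0.001,0,0,0,0,1]'
python3 - <<'E'
from h import *
P,C=cur();pv=mach(.055,0,.022);r=.095
G=P+.006*C[:,2];a0=-.2;k0=pv+r*(np.sin(a0)*F+np.cos(a0)*U)
for th in(.1,.2,.3,.4,.42):
    k=pv+r*(np.sin(th-.2)*F+np.cos(th-.2)*U);print(th,np.round(C.T@(k-k0),4))
print(C.T@(G-k0), [round(x,4) for x in ((G-O)@F,(G-O)@Lf,G[2])])
E
```

```text
time_s: 12.2
eef_pos: [0.6555, -0.0958, 0.119]
eef_rot: [0.031, 0.904, -0.067, 0.42]
wrist_force: [-5.3, 1.5, 4.8]
opening: 0.322
grasp_force: 58.4
0.1 [ 0.0071 -0.      0.0063]
0.2 [ 0.0136 -0.      0.0132]
0.3 [ 0.0194 -0.      0.0208]
0.4 [ 0.0243 -0.      0.0288]
0.42 [ 0.0252 -0.      0.0305]
[ 1.90418908e-04 -4.14399712e-05  2.36692237e-04] [np.float64(0.0364), np.float64(0.0), np.float64(0.1151)]
```

```bash
python3 -m jog '[0.0035,0.001,0.003,0,0,0,1, 0.007,0.001,0.006,0,0,0,1, 0.0105,0.001,0.0095,0,0,0,1, 0.0136,0.001,0.013,0,0,0,1, 0.0136,0.001,0.013,0,0,0,1]'; python3 -m jog '[0.002,0,0.0025,0,0,0,1, 0.004,0,0.005,0,0,0,1, 0.0058,0,0.0076,0,0,0,1, 0.0083,0,0.0115,0,0,0,1, 0.0107,0,0.0156,0,0,0,1, 0.0107,0,0.0156,0,0,0,1]'
python3 - <<'E'
from h import *
from bench import *
import cv2
p=camera('wrist');P,C=cur();G=P+.006*C[:,2];k=mach(.0739,0,.1151)
print(np.round([(G-O)@F,(G-O)@Lf,G[2]],4),C.T@(k-G),proj(p,k),proj(p,G),p['shot'])
for c in (p,camera('scene')):
  for s in spot_in(c,'lever_knob')[:2]:print(s, [(np.array(s['xyz'])-O)@F])
cv2.imwrite('pics/w7.png',p['frame'][...,::-1])
E
```

```text
time_s: 12.82
eef_pos: [0.6729, -0.0986, 0.12]
eef_rot: [0.031, 0.905, -0.066, 0.419]
wrist_force: [-12.8, 4.2, 10.2]
opening: 0.319
grasp_force: 60.4
time_s: 13.58
eef_pos: [0.6916, -0.1014, 0.1176]
eef_rot: [0.031, 0.905, -0.066, 0.419]
wrist_force: [-6.5, 3.7, 2.5]
opening: 0.317
grasp_force: 62.7
[ 0.0728 -0.0002  0.1136] [ 0.00181032 -0.00021224 -0.00012843] [321.41281124 328.91851202] [322.0155012  333.35178558] 16
{'xyz': [0.6869, -0.102, 0.1296], 'confidence': 0.96} [np.float64(0.06380292645184596)]
{'xyz': [0.6947, -0.1003, 0.1258], 'confidence': 0.72} [np.float64(0.07127090950040121)]
```

View pics/w7.png

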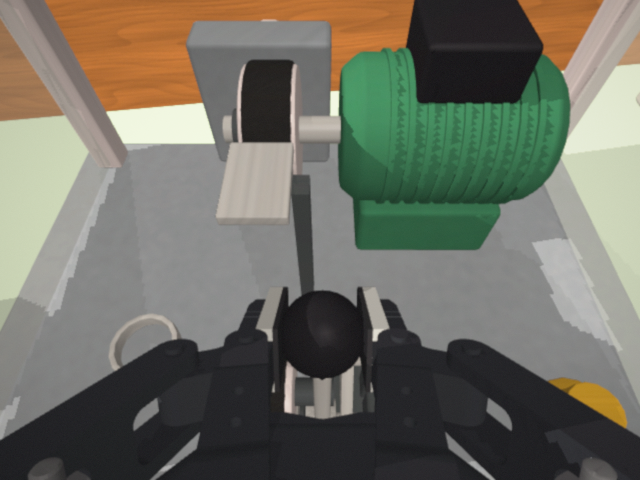

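The knob is firmly gripped and past the click, since the push fell to 6.5 N. I'll ease it on until I feel the stop.

```bash
python3 -m jog '[0.001,0,0.001,0,0,0,1, 0.001,0,0.001,0,0,0,1]'; python3 -m jog '[0.001,0,0.001,0,0,0,1, 0.001,0,0.001,0,0,0,1]';  python3 -m jog '[0.001,0,0.001,0,0,0,1, 0.001,0,0.001,0,0,0,1]'
```

```text
time_s: 14.02
eef_pos: [0.6926, -0.1015, 0.1174]
eef_rot: [0.031, 0.905, -0.066, 0.419]
wrist_force: [-7.7, 3.4, 2.9]
opening: 0.319
grasp_force: 62.8
time_s: 14.28
eef_pos: [0.6938, -0.1017, 0.1172]
eef_rot: [0.03, 0.905, -0.066, 0.419]
wrist_force: [-7.4, 3.4, 2.0]
opening: 0.321
grasp_force: 62.9
time_s: 14.52
eef_pos: [0.6949, -0.1018, 0.117]
eef_rot: [0.03, 0.905, -0.066, 0.418]
wrist_force: [-9.0, 3.9, 1.0]
opening: 0.32
grasp_force: 63.0
```

```bash
python3 -m jog '[0.0013,0,0.0015,0,0,0,1, 0.0013,0,0.0015,0,0,0,1]'; python3 -m jog '[0.0013,0,0.0015,0,0,0,1, 0.0013,0,0.0015,0,0,0,1]'
```

```text
time_s: 14.78
eef_pos: [0.6966, -0.1021, 0.1168]
eef_rot: [0.031, 0.905, -0.066, 0.418]
wrist_force: [-12.3, 4.5, 3.4]
opening: 0.314
grasp_force: 63.4
time_s: 15.02
eef_pos: [0.6971, -0.1022, 0.1166]
eef_rot: [0.031, 0.906, -0.066, 0.417]
wrist_force: [-28.9, 6.4, 14.7]
opening: 0.316
grasp_force: 65.2
```

The stop is reached, with a sharp rise to 29 N. I'll relax slightly, keeping it firmly on the stop, and check that the sash is still up.

```bash
python3 -m jog '[-0.0004,0,-0.0005,0,0,0,1, -0.0004,0,-0.0005,0,0,0,1, -0.0004,0,-0.0005,0,0,0,1, -0.0004,0,-0.0005,0,0,0,1]'
python3 - <<'E'
from h import *
from bench import *
import cv2
s=camera('side');a=camera('scene')
cv2.imwrite('pics/s8.png',np.hstack([cv2.resize(a['frame'][60:420,120:420],(400,480)),s['frame'][:,150:550]])[...,::-1])
print(proj(s,mach(-.05,0,.35)),proj(a,mach(-.05,0,.35)),proj(a,mach(0,0,.556)))
E
```

```text
time_s: 15.52
eef_pos: [0.6969, -0.1022, 0.1167]
eef_rot: [0.031, 0.906, -0.066, 0.418]
wrist_force: [-23.3, 5.3, 10.9]
opening: 0.322
grasp_force: 64.4
[318.09329185 133.85994298] [261.54798785 168.67768926] [244.56896186 116.51297976]
```

View pics/s8.png

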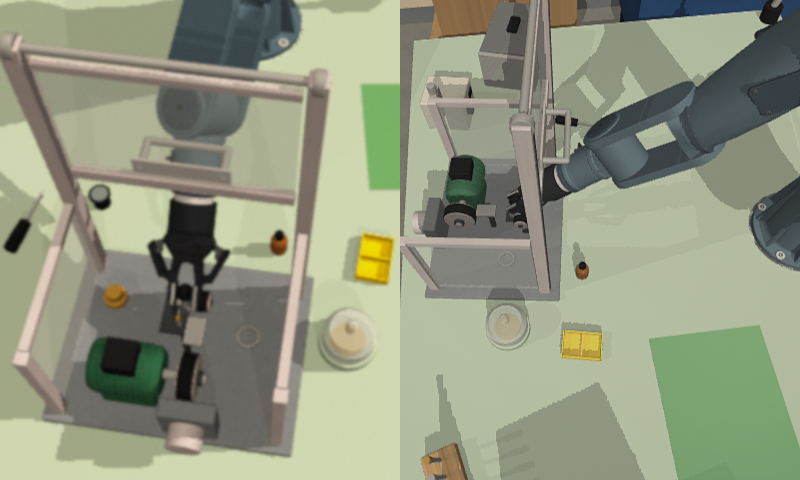

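The sash is up: in the side view its handle is at (568,134), exactly where z=0.35 predicts. The knob is held at its stop and the other items have not moved.

```bash
python3 -c "from bench import hand_in;print(hand_in())"
```

```text
the job is handed in; nothing more can be done
None
```

I raised the sash to its upper stop by the bar handle and handed the job in with the tensioner knob gripped past its click and held at its back stop (about 23 N back-push at the wrist, 15.5 s used); the other items showed no movement in the final views.

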